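# Set out the spotting bottles on their cork pads

### The job

Get the stain-removal bottles ready beside the pressing table. First clear the wooden clapper and the clothes brush off the steel bottle board and lay both flat in the grey tool tray; only then, for each bottle on the table, lay one cork pad from the pile inside a printed ring on the board and stand the bottle upright in the middle of that pad, not overhanging it. Keep the bottles upright at all times and leave the aerosol can, the pin tin and the tag box alone; a pad too many may stay where it is.

Things in the scene. Friction and masses are not known exactly. Their poses are not given: they have to be found in the camera images.
- board: Steel bottle board fixed to the table, a plate 130 (x) x 400 (y) x 12 mm high, with three printed black rings (100 mm outside, 88 mm inside diameter) in a row along its y axis, 130 mm apart. Origin at the centre of its underside (table level). It lies at a different place and yaw at each start.
- mark0 (a point): Centre of a printed ring on the board's top face (the one at the board's -y end), 12 mm above the table.
- mark1 (a point): Centre of a printed ring on the board's top face (the middle one), 12 mm above the table.
- mark2 (a point): Centre of a printed ring on the board's top face (the one at the board's +y end), 12 mm above the table.
- tray: Grey open tool tray fixed to the table, 240 (x) x 200 (y) x 30 mm high outside, walls and floor 5 mm thick (inside 230 x 190 mm). Origin at the centre of its underside; its place and yaw vary.
- clapper: Tailor's clapper: solid hardwood block 170 (x) x 54 (y) x 42 mm (z), about 0.3 kg, at first lying on the bottle board over the rings, its length roughly along the board. Origin at the centre of its underside. Grip it across its 54 mm width.
- brush: Clothes brush lying bristles down: dark wooden back 150 (x) x 46 (y) x 20 mm on a stiff black bristle block 136 x 36 x 25 mm (24 to 44 mm above the underside is the wooden back; the whole is 44 mm high), about 0.16 kg, at first lying on the bottle board over the rings. Origin at the centre of the bristles' underside. Grip it across its 46 mm width, by the wooden back.
- pad0: Round cork pad, 64 mm diameter, 20 mm thick, 50 g; one of three in a pile on the table (the lowest). Origin at the centre of its underside. Top and bottom are alike and flat.
- pad1: Round cork pad, 64 mm diameter, 20 mm thick, 50 g; one of three in a pile on the table (the middle one). Origin at the centre of its underside. Top and bottom are alike and flat.
- pad2: Round cork pad, 64 mm diameter, 20 mm thick, 50 g; one of three in a pile on the table (the top one). Origin at the centre of its underside. Top and bottom are alike and flat.
- bottle0: White round plastic bottle with a paper label and a grey cap, standing on the table: 130 mm high, body 46 mm diameter up to 85 mm, tapering shoulder to 100 mm, cap 32 mm diameter from 103 to 130 mm. About 0.22 kg. Origin at the centre of its underside, z up. Two or three of the three bottles are there; an absent one reads None. Grip it by the cap from above.
- bottle1: White round plastic bottle with a paper label and a grey cap, standing on the table: 130 mm high, body 46 mm diameter up to 85 mm, tapering shoulder to 100 mm, cap 32 mm diameter from 103 to 130 mm. About 0.22 kg. Origin at the centre of its underside, z up. Two or three of the three bottles are there; an absent one reads None. Grip it by the cap from above.
- bottle2: White round plastic bottle with a paper label and a grey cap, standing on the table: 130 mm high, body 46 mm diameter up to 85 mm, tapering shoulder to 100 mm, cap 32 mm diameter from 103 to 130 mm. About 0.22 kg. Origin at the centre of its underside, z up. Two or three of the three bottles are there; an absent one reads None. Grip it by the cap from above.
- starch: Aerosol can, 56 mm diameter, 150 mm high, standing beyond the tray; bystander. Origin at the centre of its underside.
- pintin: Round flat steel pin tin, 80 mm diameter, 30 mm high, beyond the board; bystander. Origin at the centre of its underside.
- tagbox: Cardboard box of paper tags, 70 x 110 x 52 mm, to the left of the board; bystander. Origin at the centre of its underside.

How it is judged:
On the way, in this order (a step that is already met when the one before it is completed fails the run):
1. the clapper and the brush both lie flat in the tool tray, let go (x of clapper in the frame of tray between -0.115 and 0.115 m and y of clapper in the frame of tray between -0.095 and 0.095 m and z of clapper in the frame of tray between -0.003 and 0.012 m and angle between each of clapper, brush's own z axis and vertical below 0.15 rad and x of brush in the frame of tray between -0.115 and 0.115 m and y of brush in the frame of tray between -0.095 and 0.095 m and z of brush in the frame of tray between -0.003 and 0.012 m and contact force between the fingers and clapper below 0.1 N and contact force between the fingers and brush below 0.1 N), for 0.2 s.
2. a cork pad lies inside a ring on the board (((horizontal distance between pad0 and mark0 below 0.012 m and height (world z) of pad0 between 0.008 and 0.017 m) or (horizontal distance between pad0 and mark1 below 0.012 m and height (world z) of pad0 between 0.008 and 0.017 m) or (horizontal distance between pad0 and mark2 below 0.012 m and height (world z) of pad0 between 0.008 and 0.017 m) or (horizontal distance between pad1 and mark0 below 0.012 m and height (world z) of pad1 between 0.008 and 0.017 m) or (horizontal distance between pad1 and mark1 below 0.012 m and height (world z) of pad1 between 0.008 and 0.017 m) or (horizontal distance between pad1 and mark2 below 0.012 m and height (world z) of pad1 between 0.008 and 0.017 m) or (horizontal distance between pad2 and mark0 below 0.012 m and height (world z) of pad2 between 0.008 and 0.017 m) or (horizontal distance between pad2 and mark1 below 0.012 m and height (world z) of pad2 between 0.008 and 0.017 m) or (horizontal distance between pad2 and mark2 below 0.012 m and height (world z) of pad2 between 0.008 and 0.017 m))), for 0.2 s.
3. every bottle stands in the middle of a pad that lies inside a ring (((horizontal distance between bottle0 and pad0 below 0.009 m and horizontal distance between pad0 and mark0 below 0.012 m and height (world z) of pad0 between 0.008 and 0.017 m) or (horizontal distance between bottle0 and pad0 below 0.009 m and horizontal distance between pad0 and mark1 below 0.012 m and height (world z) of pad0 between 0.008 and 0.017 m) or (horizontal distance between bottle0 and pad0 below 0.009 m and horizontal distance between pad0 and mark2 below 0.012 m and height (world z) of pad0 between 0.008 and 0.017 m) or (horizontal distance between bottle0 and pad1 below 0.009 m and horizontal distance between pad1 and mark0 below 0.012 m and height (world z) of pad1 between 0.008 and 0.017 m) or (horizontal distance between bottle0 and pad1 below 0.009 m and horizontal distance between pad1 and mark1 below 0.012 m and height (world z) of pad1 between 0.008 and 0.017 m) or (horizontal distance between bottle0 and pad1 below 0.009 m and horizontal distance between pad1 and mark2 below 0.012 m and height (world z) of pad1 between 0.008 and 0.017 m) or (horizontal distance between bottle0 and pad2 below 0.009 m and horizontal distance between pad2 and mark0 below 0.012 m and height (world z) of pad2 between 0.008 and 0.017 m) or (horizontal distance between bottle0 and pad2 below 0.009 m and horizontal distance between pad2 and mark1 below 0.012 m and height (world z) of pad2 between 0.008 and 0.017 m) or (horizontal distance between bottle0 and pad2 below 0.009 m and horizontal distance between pad2 and mark2 below 0.012 m and height (world z) of pad2 between 0.008 and 0.017 m)) and height (world z) of bottle0 between 0.028 and 0.037 m and angle between each of bottle0, bottle1, bottle2's own z axis and vertical below 0.1 rad and ((horizontal distance between bottle1 and pad0 below 0.009 m and horizontal distance between pad0 and mark0 below 0.012 m and height (world z) of pad0 between 0.008 and 0.017 m) or (horizontal distance between bottle1 and pad0 below 0.009 m and horizontal distance between pad0 and mark1 below 0.012 m and height (world z) of pad0 between 0.008 and 0.017 m) or (horizontal distance between bottle1 and pad0 below 0.009 m and horizontal distance between pad0 and mark2 below 0.012 m and height (world z) of pad0 between 0.008 and 0.017 m) or (horizontal distance between bottle1 and pad1 below 0.009 m and horizontal distance between pad1 and mark0 below 0.012 m and height (world z) of pad1 between 0.008 and 0.017 m) or (horizontal distance between bottle1 and pad1 below 0.009 m and horizontal distance between pad1 and mark1 below 0.012 m and height (world z) of pad1 between 0.008 and 0.017 m) or (horizontal distance between bottle1 and pad1 below 0.009 m and horizontal distance between pad1 and mark2 below 0.012 m and height (world z) of pad1 between 0.008 and 0.017 m) or (horizontal distance between bottle1 and pad2 below 0.009 m and horizontal distance between pad2 and mark0 below 0.012 m and height (world z) of pad2 between 0.008 and 0.017 m) or (horizontal distance between bottle1 and pad2 below 0.009 m and horizontal distance between pad2 and mark1 below 0.012 m and height (world z) of pad2 between 0.008 and 0.017 m) or (horizontal distance between bottle1 and pad2 below 0.009 m and horizontal distance between pad2 and mark2 below 0.012 m and height (world z) of pad2 between 0.008 and 0.017 m)) and height (world z) of bottle1 between 0.028 and 0.037 m and ((horizontal distance between bottle2 and pad0 below 0.009 m and horizontal distance between pad0 and mark0 below 0.012 m and height (world z) of pad0 between 0.008 and 0.017 m) or (horizontal distance between bottle2 and pad0 below 0.009 m and horizontal distance between pad0 and mark1 below 0.012 m and height (world z) of pad0 between 0.008 and 0.017 m) or (horizontal distance between bottle2 and pad0 below 0.009 m and horizontal distance between pad0 and mark2 below 0.012 m and height (world z) of pad0 between 0.008 and 0.017 m) or (horizontal distance between bottle2 and pad1 below 0.009 m and horizontal distance between pad1 and mark0 below 0.012 m and height (world z) of pad1 between 0.008 and 0.017 m) or (horizontal distance between bottle2 and pad1 below 0.009 m and horizontal distance between pad1 and mark1 below 0.012 m and height (world z) of pad1 between 0.008 and 0.017 m) or (horizontal distance between bottle2 and pad1 below 0.009 m and horizontal distance between pad1 and mark2 below 0.012 m and height (world z) of pad1 between 0.008 and 0.017 m) or (horizontal distance between bottle2 and pad2 below 0.009 m and horizontal distance between pad2 and mark0 below 0.012 m and height (world z) of pad2 between 0.008 and 0.017 m) or (horizontal distance between bottle2 and pad2 below 0.009 m and horizontal distance between pad2 and mark1 below 0.012 m and height (world z) of pad2 between 0.008 and 0.017 m) or (horizontal distance between bottle2 and pad2 below 0.009 m and horizontal distance between pad2 and mark2 below 0.012 m and height (world z) of pad2 between 0.008 and 0.017 m)) and height (world z) of bottle2 between 0.028 and 0.037 m), for 0.2 s.
At the end, for the whole second after the job is handed in: Every bottle present stands upright (within 0.1 rad), at rest, centred within 9 mm on a cork pad that lies on the board centred within 12 mm on a ring's centre (wholly inside the ring); the clapper and the brush lie flat and at rest on the floor of the tool tray (all of step 3 and x of clapper in the frame of tray between -0.115 and 0.115 m and y of clapper in the frame of tray between -0.095 and 0.095 m and z of clapper in the frame of tray between -0.003 and 0.012 m and angle between each of clapper, brush's own z axis and vertical below 0.15 rad and x of brush in the frame of tray between -0.115 and 0.115 m and y of brush in the frame of tray between -0.095 and 0.095 m and z of brush in the frame of tray between -0.003 and 0.012 m and linear speed of each of bottle0, bottle1, bottle2, clapper, brush below 0.02 m/s); the robot touches nothing.
It fails at once if the aerosol can is moved more than 30 mm or knocked over (distance of starch from where it was at the start of the episode above 0.03 m or angle between starch's own z axis and vertical above 0.5 rad).
It fails at once if the pin tin is moved more than 30 mm or knocked over (distance of pintin from where it was at the start of the episode above 0.03 m or angle between pintin's own z axis and vertical above 0.5 rad).
It fails at once if the tag box is moved more than 30 mm or knocked over (distance of tagbox from where it was at the start of the episode above 0.03 m or angle between tagbox's own z axis and vertical above 0.5 rad).
It fails at once if a bottle is tipped by more than about 40 degrees (angle between any of bottle0, bottle1, bottle2's own z axis and vertical above 0.7 rad).
Of bottle0, bottle1, bottle2 only 2 to 3 are there at a start; the rules pass over those that are not, and their reading is None.
At some moment in a run one of clapper, brush may be knocked a few centimetres aside while the robot is not near it.
It also fails if it takes over 210 s, if anything falls off the work surface, if the arm or the gripper's body presses on something with over 40 N, if the wrist force passes 120 N, or if a joint passes its speed limit or range.

### The arm

A 6-joint arm with a two-finger parallel gripper is mounted at the origin on the work surface. World frame = base frame: x ahead of the robot, y to its left, z up, the work surface at z = 0. Lengths are in m, angles in rad, forces in N, time in s.
With the tool pointing down it reaches from about 0.15 to 0.775 m from the base axis. Payload 6.1 kg.
Tool frame: the origin (TCP) lies at the very end of the fingers, on their centre line; the grasp point (between the pads) lies 19 mm behind it (robot.grip_depth is the distance from the TCP to the grasp point, in m); z points along the fingers, x is the direction in which the jaws open and shut, and the axes are right-handed (so a half turn about z gives the same grasp; the last joint's range is limited). The gripper opens to 85 mm and grips with 20 to 120 N. Pads are 22 mm wide; open, the fingers measure 114 mm over their backs; the gripper's body (76 mm by 85 mm) begins 54 mm behind the grasp point. The pads swing forward as they close: fully open they stand 13 mm farther back than shut.
Start: joints at [-1.236, 0.126, -0.04, 1.405, 0, 1.571], TCP at [0.172, -0.496, 0.231] pointing down, gripper open.
Joint ranges: [-2.72, 2.72], [-0.95, 1.95], [-1.27, 1.35], [-1.78, 2.02], [-1.46, 1.47], [-3.14, 3.14]. Speed limits (rad/s): [2.39, 2.39, 3.01, 3.14, 3.14, 3.14].

### API

Orientations are given as a unit quaternion [x, y, z, w].
In Python, from station import robot gives the robot as it stands.
- The arm moves only by the tool drive_tool, never from a script. Its argument "steps" is one flat list of numbers, 5 for each row, row after row: the shift along the tool's x, y, z in cm, then the turn about the tool's z in rad, then the closure in counts, from 0 (fully open) to 255 (shut). A call has 1 to 10 rows; each row is the pose to reach, as a shift and turn from the pose commanded when the call began, along the tool's axes at that moment; what a row does not reach only later rows make up. A row lasts 1/10 s, in which the tool goes at most 50 mm and 8.59 degrees, less where a joint would pass 70% of its speed; a pose out of reach is approached as far as the arm can. A call with a gripper value outside its range is refused whole. The fingers move at their own pace and stop on an object; the grip force is fixed at half the most. Time passes only in rows, so rows that repeat a pose let the fingers close. It gives the time, the measured TCP pose, the force and the opening at its end, in the units of the state.
- robot.state(): the state, without advancing time (a new reading comes with each control period).
- robot.snapshot(name): name is "scene" or "top" or "wrist"; returns a dict with "image" (420x560x3 uint8, red, green, blue), "fx", "fy", "cx", "cy" (pixels), "rvec" (rotation vector, rad) and "tvec" (3), from world to camera coordinates, as OpenCV has them. Camera axes: x right, y down, z forward; pixel columns grow to the right and rows downward; lengths in m; the calibration is good to about 2 mm. A picture is of the moment at which its call begins. There is no depth.
- robot.close_job(): hands the job in, once; it reports no verdict.
Trained networks look in the newest picture that a camera, given by its name, has taken for a name from the list of things; names that differ only in an ending like _2 or _b are one class to them, and where a whole thing is asked for, a point or a joint stands for the part that bears it (a point fixed in the world has none). Each returns a list of dicts, best first, with "p" (0 to 1); they miss things now and then, are a little off and sometimes report something else, mostly with a low value. They report only what shows in the picture. A call takes as long as a camera call.
- robot.trace(camera, query): "mask" (420x560 bool, what is visible of it) and "rect" ([left, top, right, bottom] in pixels, round what is visible of it).
The state is a dict: "time": time; "joint_positions": joint angles; "joint_velocities": joint speeds; "effort": joint torques, N m; "ee_pos": TCP position; "tcp_rot": TCP orientation; "ft_force": force on the tool from outside, world axes, zero at the start; "moment": the same for the moment, N m; "grip_width": finger opening in m.
Only numpy, scipy, OpenCV 4.12 (cv2) and the standard library are available. Lean on these libraries where they do the work, as an engineer would, in place of code of your own. Each camera call takes 0.05 s, during which the arm holds its last target. There are 200 camera calls.

## Working session

There is one attempt and no reset: what is moved stays moved. The work goes in short steps, Python scripts to look and compute and a tool call to move; the robot and the scene stay as the last step left them, time stands still between calls to the robot, and variables do not carry over. Pictures are saved under pics/ and viewed, about 12 in all and at most 16, crops included, and the job is handed in when it is done.

Besides the shell and the picture viewer there is one more tool, called after "Request:" in YAML: its name, and indented under it one key for each argument. drive_tool: Moves the arm, as the interface text tells. Its arguments: {"type":"object","properties":{"steps":{"type":"array"}},"required":["steps"]}

```bash
mkdir -p pics
cat > h.py <<'E'
import numpy as np, cv2
from station import robot
def snap(n,save=None):
    s=robot.snapshot(n)
    if save: cv2.imwrite(f'pics/{save}.png',s['image'][:,:,::-1])
    return s
def ray(s,px,z):
    R=cv2.Rodrigues(np.array(s['rvec'],float))[0];t=np.array(s['tvec'],float).ravel()
    px=np.atleast_2d(np.array(px,float))
    d=np.c_[(px[:,0]-s['cx'])/s['fx'],(px[:,1]-s['cy'])/s['fy'],np.ones(len(px))]@R
    c=-R.T@t
    return c+d*((z-c[2])/d[:,2])[:,None]
def proj(s,P):
    return cv2.projectPoints(np.atleast_2d(np.array(P,float)),np.array(s['rvec'],float),np.array(s['tvec'],float),np.array([[s['fx'],0,s['cx']],[0,s['fy'],s['cy']],[0,0,1.]]),None)[0].reshape(-1,2)
E
python3 - <<'E'
from h import *
for n in ('scene','top'):
    s=snap(n,n+'0'); R=cv2.Rodrigues(np.array(s['rvec'],float))[0]
    print(n,s['fx'],-R.T@np.array(s['tvec']).ravel())
    for q in ['board','tray','clapper','brush','pad0','bottle0','starch','pintin','tagbox']:
        r=robot.trace(n,q); print(q,[(round(a['p'],2),[int(v) for v in a['rect']],int(a['mask'].sum())) for a in r[:4]])
print(robot.state())
E
```

```text
scene 433.2486516294076 [ 1.12301455 -0.53498817  0.81436687]
board [(0.62, [216, 178, 364, 279], 3239), (0.25, [221, 188, 240, 195], 100)]
tray [(0.64, [58, 235, 204, 355], 9277), (0.36, [194, 285, 230, 348], 1692)]
clapper [(0.7, [232, 210, 299, 267], 1913)]
brush [(0.6, [296, 179, 355, 216], 1121), (0.57, [59, 236, 201, 356], 9309)]
pad0 [(0.75, [218, 173, 241, 193], 371), (0.55, [220, 188, 239, 197], 142), (0.45, [218, 193, 242, 202], 101)]
bottle0 [(0.63, [261, 139, 278, 187], 631), (0.35, [58, 237, 203, 355], 9126)]
starch [(0.63, [192, 283, 228, 348], 1778), (0.38, [216, 192, 242, 203], 107)]
pintin [(0.87, [316, 234, 353, 270], 893)]
tagbox [(0.66, [341, 131, 375, 171], 885)]
top 505.67518630798884 [0.45166863 0.05673594 1.23541087]
board [(0.59, [176, 169, 343, 242], 5929)]
tray [(0.75, [379, 200, 475, 313], 8692)]
clapper [(0.57, [265, 188, 335, 223], 1698)]
brush [(0.73, [184, 177, 245, 213], 1233)]
pad0 [(0.78, [261, 273, 286, 304], 580)]
bottle0 [(0.9, [325, 270, 349, 291], 377), (0.7, [206, 264, 231, 284], 352)]
starch [(0.92, [388, 147, 431, 180], 902)]
pintin [(0.65, [251, 126, 282, 160], 940), (0.18, [390, 146, 431, 182], 927)]
tagbox [(0.7, [78, 202, 133, 239], 1607)]
{'time': 1.0, 'joint_positions': array([-1.23601640e+00,  1.25790880e-01, -3.95684492e-02,  1.40538549e+00,
        1.53576214e-05,  1.57082495e+00]), 'joint_velocities': array([-0.000679  , -0.00230395,  0.0004251 , -0.00211632, -0.00196131,
       -0.00035113]), 'effort': array([-1.72554814e-03, -4.35716343e+01,  3.53093898e+01,  1.41039971e-03,
       -3.00490492e-04, -1.76465786e-06]), 'ee_pos': array([ 0.17250014, -0.49585521,  0.23131378]), 'tcp_rot': array([ 8.15025855e-01, -5.79424589e-01,  2.54389504e-05,  8.66279945e-06]), 'ft_force': array([ 0.03349774,  0.64363896, -0.70677245]), 'moment': array([-0.06115113, -0.02296836,  0.01881802]), 'grip_width': 0.08515116831047613}
```

View pics/top0.png

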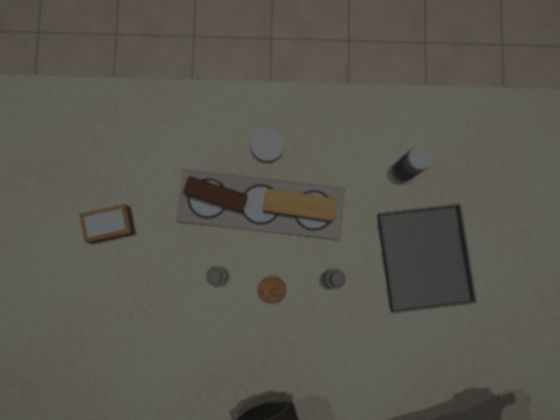

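View pics/scene0.png

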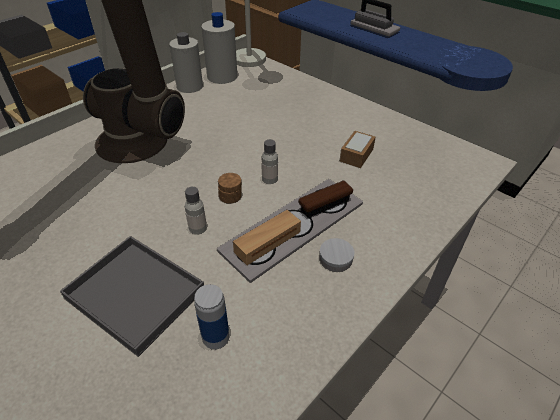

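Two bottles (top-view caps ~(217,276) and ~(336,279)), pad pile (272,290), clapper (300,205), brush (215,194), tray (426,258), can (410,163), tin (267,146), tag box (106,222). I'll fit the known shapes to the masks.

```bash
cat >> h.py <<'E'
from scipy.optimize import minimize
def box(a,b,h,z=0): return np.array([[x,y,w] for x in(-a/2,a/2) for y in(-b/2,b/2) for w in(z,z+h)])
def cyl(d,z0,z1):
    t=np.linspace(0,2*np.pi,40); return np.vstack([np.c_[d/2*np.cos(t),d/2*np.sin(t),0*t+z] for z in(z0,z1)])
SH=dict(clapper=box(.17,.054,.042),brush=box(.15,.046,.02,.024),board=box(.13,.4,.012),tray=box(.24,.2,.03),
 pad=cyl(.064,0,.02),pile=cyl(.064,0,.06),pile2=cyl(.064,0,.04),bottle=np.vstack([cyl(.046,0,.085),cyl(.032,.1,.13)]),starch=cyl(.056,0,.15),pintin=cyl(.08,0,.03),tagbox=box(.07,.11,.052))
def pose(P,p,z):
    c,s=np.cos(p[2]),np.sin(p[2]); return np.c_[p[0]+c*P[:,0]-s*P[:,1],p[1]+s*P[:,0]+c*P[:,1],P[:,2]+z]
K=4
def sil(s,P):
    m=np.zeros((420*K,560*K),np.uint8); q=(proj(s,P)+.5)*K
    cv2.fillConvexPoly(m,cv2.convexHull(np.round(q).astype(np.int32)),1); return m
def fit(views,shape,p0,z=0,yaw=True):
    """views: list of (snapshot, mask)"""
    P=SH[shape]; M=[cv2.resize(m.astype(np.uint8),None,fx=K,fy=K,interpolation=cv2.INTER_NEAREST) for _,m in views]
    def f(v):
        p=[v[0]/100,v[1]/100,v[2]/10 if yaw else 0]
        return sum(np.count_nonzero(sil(s,pose(P,p,z))!=m)/m.sum() for (s,_),m in zip(views,M))
    v0=np.array([p0[0]*100,p0[1]*100,p0[2]*10 if yaw else 0]); n=3 if yaw else 2
    g=lambda v:f(np.r_[v,v0[n:]])
    best=None; st=v0[:n]
    for _ in range(2):
        r=minimize(g,st,method='Nelder-Mead',options=dict(initial_simplex=np.vstack([st]+[st+np.eye(n)[i]*1.0 for i in range(n)]),xatol=.01,fatol=1e-4,maxiter=150)); st=r.x
    return np.round([r.x[0]/100,r.x[1]/100,r.x[2]/10 if yaw else 0],4),round(r.fun,3)
def hull(m):
    c=np.vstack([x for x in cv2.findContours(m.astype(np.uint8),0,1)[0] if len(x)>5]); o=np.zeros(m.shape,np.uint8); cv2.fillConvexPoly(o,cv2.convexHull(c),1); return o>0
E
cat > m1.py <<'E'
from h import *
S={n:snap(n) for n in('scene','top')}
def g(n,q,i=0):
    r=robot.trace(n,q); return r[i]['mask'] if len(r)>i else None
W={}
for q,y in [('clapper',1.5),('brush',1.3),('tray',0.05),('pad0',0),('starch',0),('pintin',0),('tagbox',0)]:
    W[q]={n:g(n,q) for n in S}
    sh={'pad0':'pile'}.get(q,q); z={'clapper':.012,'brush':.012}.get(q,0)
    ms=W[q]['top']; ys,xs=np.nonzero(ms); c=ray(S['top'],[xs.mean(),ys.mean()],.03)[0]
    yw=sh in('clapper','brush','tray','tagbox')
    for k in (['top'],['scene'],['top','scene']):
        print(q,k,*fit([(S[n],W[q][n]) for n in k],sh,[c[0],c[1],y],z,yw))
for i,m in enumerate([a['mask'] for a in robot.trace('top','bottle0') if a['p']>.5]):
    ys,xs=np.nonzero(m); c=ray(S['top'],[xs.mean(),ys.mean()],.1)[0]
    print('bottle',fit([(S['top'],m)],'bottle',[c[0],c[1],0],0,False))
for k in (['top'],['scene'],['top','scene']):
    v=[]
    for n in k: v.append((S[n],hull(g(n,'board')) if 0 else hull(g(n,'board'))))
    print('board',k,*fit(v,'board',[.53,.1,-.05],0))
E
python3 m1.py
```

```text
clapper ['top'] [ 0.6261 -0.0213  1.447 ] 0.053
clapper ['scene'] [ 0.6233 -0.0193  1.4455] 0.088
clapper ['top', 'scene'] [ 0.6258 -0.0197  1.4507] 0.154
brush ['top'] [0.6463 0.1802 1.2759] 0.061
brush ['scene'] [0.6515 0.1755 1.3219] 0.13
brush ['top', 'scene'] [0.6471 0.1796 1.2799] 0.247
tray ['top'] [ 0.509  -0.3296  0.1412] 0.016Traceback (most recent call last):
  File "m1.py", line 12, in <module>
    print(q,k,*fit([(S[n],W[q][n]) for n in k],sh,[c[0],c[1],y],z,yw))
               ~~~^^^^^^^^^^^^^^^^^^^^^^^^^^^^^^^^^^^^^^^^^^^^^^^^^^^
  File "h.py", line 29, in fit
    P=SH[shape]; M=[cv2.resize(m.astype(np.uint8),None,fx=K,fy=K,interpolation=cv2.INTER_NEAREST) for _,m in views]
                               ^^^^^^^^
AttributeError: 'NoneType' object has no attribute 'astype'
```

```bash
sed -i "s/\['clapper'.*//; s/\[('clapper',1.5),('brush',1.3),/[/; s/for k in (\['top'\],\['scene'\],\['top','scene'\]):/for k in (['top'],['top','scene']):\n      if all(g(n,'board' if 'v' in dir() else q) is not None for n in k):/" m1.py
python3 - <<'E'
s=open('m1.py').read()
i=s.index('for k in'); 
s='''from h import *
S={n:snap(n) for n in('scene','top')}
def g(n,q):
    r=robot.trace(n,q); return r[0]['mask'] if r else None
def run(q,sh,c,yw,f=lambda m:m):
    W={n:g(n,q) for n in S}
    for k in (['top'],['scene'],['top','scene']):
        if all(W[n] is not None for n in k):
            print(q,k,*fit([(S[n],f(W[n])) for n in k],sh,c,0,yw))
run('tray','tray',[.509,-.33,.14],True)
run('board','board',[.63,.08,-.08],True,hull)
for q,sh,yw in [('pad0','pile',False),('starch','starch',False),('pintin','pintin',False),('tagbox','tagbox',True)]:
    ys,xs=np.nonzero(robot.trace('top',q)[0]['mask']); c=ray(S['top'],[xs.mean(),ys.mean()],.03)[0]
    run(q,sh,[c[0],c[1],0],yw)
for m in [a['mask'] for a in robot.trace('top','bottle0') if a['p']>.5]:
    ys,xs=np.nonzero(m); c=ray(S['top'],[xs.mean(),ys.mean()],.1)[0]
    print('bottle',fit([(S['top'],m)],'bottle',[c[0],c[1],0],0,False))
'''
open('m1.py','w').write(s)
E
python3 m1.py
```

```text
tray ['top'] [ 0.5087 -0.33    0.1405] 0.018
tray ['scene'] [ 0.5058 -0.3287  0.1386] 0.032
tray ['top', 'scene'] [ 0.5079 -0.329   0.1357] 0.057
board ['top'] [ 0.6296  0.0738 -0.0918] 0.033
board ['scene'] [ 0.6295  0.0763 -0.0929] 0.035
board ['top', 'scene'] [ 0.6298  0.074  -0.09  ] 0.071
pad0 ['top'] [0.4249 0.0404 0.    ] 0.045
pad0 ['scene'] [0.3914 0.0705 0.    ] 0.702
pad0 ['top', 'scene'] [0.4251 0.0411 0.    ] 0.818
starch ['top'] [ 0.7203 -0.2774  0.    ] 0.153
starch ['scene'] [ 0.7216 -0.2773  0.    ] 0.057
starch ['top', 'scene'] [ 0.7212 -0.2771  0.    ] 0.214
pintin ['top'] [0.7767 0.0591 0.    ] 0.044
pintin ['scene'] [0.7741 0.0634 0.    ] 0.039
pintin ['top', 'scene'] [0.7755 0.0611 0.    ] 0.147
tagbox ['top'] [0.5705 0.4366 0.2414] 0.061
tagbox ['scene'] [0.5692 0.4428 0.2698] 0.076
tagbox ['top', 'scene'] [0.5709 0.4373 0.2662] 0.148
bottle (array([0.4533, 0.1678, 0.    ]), np.float64(0.046))
bottle (array([ 0.4534, -0.1026,  0.    ]), np.float64(0.074))
```

```bash
cat >> h.py <<'E'
def plan(*T):
    s=robot.state(); q=s['tcp_rot']; p=s['ee_pos']
    from scipy.spatial.transform import Rotation as Ro
    R=Ro.from_quat(q).as_matrix(); yaw=np.arctan2(R[1,0],R[0,0])
    print('at',np.round(p,4),'yaw',round(yaw,3),'tilt',np.round(R[:2,2],4),'q6',round(s['joint_positions'][5],2),'t',s['time'],'w',round(s['grip_width'],4))
    for x,y,z,w in T:
        d=R.T@(np.array([x,y,z])-p)*100; print([round(v,2) for v in d],'turn',round(-(w-yaw),3))
E
python3 -c "
from h import *
plan((.626,-.021,.16,-.124))"
```

```text
at [ 0.1725 -0.4958  0.2313] yaw -1.236 tilt [ 0. -0.] q6 1.57 t 2.35 w 0.0855
[np.float64(-29.95), np.float64(-58.43), np.float64(7.13)] turn -1.112
```

Request:
drive_tool:
  steps: [-22,-43,0,-1.112,0,-22,-43,0,-1.112,0,-22,-43,0,-1.112,0,-22,-43,0,-1.112,0,-22,-43,0,-1.112,0,-22,-43,0,-1.112,0,-22,-43,0,-1.112,0,-22,-43,0,-1.112,0,-22,-43,0,-1.112,0,-22,-43,0,-1.112,0]

```text
time: 3.35
ee_pos: [0.5081, -0.1442, 0.2312]
tcp_rot: [0.998, -0.061, 0.0, -0.0]
ft_force: [0.6, -0.5, 0.2]
grip_width: 0.0856
```

```bash
python3 -c "
from h import *
plan((.626,-.021,.16,-.124))"
```

```text
at [ 0.5081 -0.1442  0.2312] yaw -0.122 tilt [0.0005 0.0003] q6 1.42 t 3.35 w 0.0856
[np.float64(10.2), np.float64(-13.66), np.float64(7.13)] turn 0.002
```

Request:
drive_tool:
  steps: [10.2,-13.7,5,0,0,10.2,-13.7,5,0,0,10.2,-13.7,5,0,0,10.2,-13.7,5,0,0,10.2,-13.7,5,0,0,10.2,-13.7,5,0,0]

```text
time: 3.95
ee_pos: [0.6243, -0.023, 0.1807]
tcp_rot: [0.998, -0.061, -0.001, 0.0]
ft_force: [0.9, -0.2, -0.5]
grip_width: 0.0853
```

```bash
python3 -c "
from h import *
s=snap('wrist','w1'); plan()
R=cv2.Rodrigues(np.array(s['rvec'],float))[0]; print('cam',-R.T@np.array(s['tvec']).ravel(),R[2])
for q,p0,z in [('clapper',[.626,-.021,1.447],.012),('brush',[.647,.18,1.276],.012),('board',[.63,.074,-.09],0),('pad0',[.425,.04,0],0),('bottle0',[.453,-.1,0],0)]:
    for a in robot.trace('wrist',q)[:2]:
        print(q,round(a['p'],2),a['rect'],a['mask'].sum(), fit([(s,a['mask'])],q,p0,z) if q in('clapper','brush') else '')
"
```

```text
at [ 0.6242 -0.0237  0.1814] yaw -0.124 tilt [-0.0004 -0.0003] q6 1.66 t 4.0 w 0.0854
cam [0.63310908 0.04449323 0.32369039] [-0.03352908 -0.26383626 -0.96398456]
clapper 0.58 [247.6, 104.2, 309.4, 288.7] 10854 (array([ 0.6262, -0.02  ,  1.4447]), np.float64(0.035))
clapper 0.26 [193.7, 0.2, 341.7, 286.1] 23569 (array([0.6741, 0.1462, 1.33  ]), np.float64(0.788))
brush 0.87 [230.0, 0.0, 293.3, 55.3] 2781 (array([0.6467, 0.1835, 1.301 ]), np.float64(0.043))
board 0.82 [193.0, 0.1, 341.9, 287.5] 23438 
board 0.42 [376.7, 38.6, 478.2, 136.2] 7844 
pad0 0.81 [0.0, 122.6, 86.6, 198.3] 5061 
pad0 0.69 [58.6, 126.7, 95.5, 191.7] 754 
bottle0 0.96 [0.0, 0.0, 92.5, 42.5] 2726 
bottle0 0.64 [70.3, 260.8, 152.3, 323.9] 2020
```

View pics/w1.png

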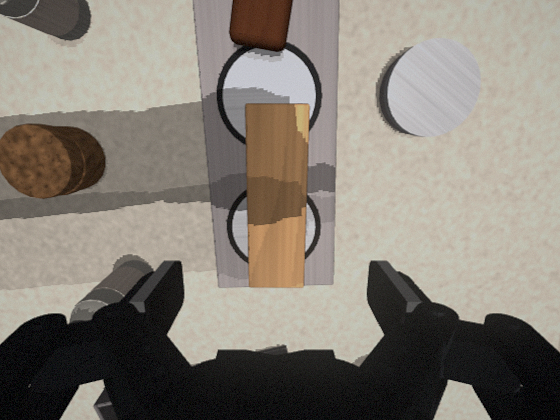

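Request:
drive_tool:
  steps: [0.1,-0.3,5,0,0,0.1,-0.3,10,0,0,0.1,-0.3,13.5,0,0,0.1,-0.3,15.7,0,0,0.1,-0.3,15.7,0,0,0.1,-0.3,15.7,0,255,0.1,-0.3,15.7,0,255,0.1,-0.3,15.7,0,255,0.1,-0.3,15.7,0,255,0.1,-0.3,15.7,0,255]

```text
time: 5.25
ee_pos: [0.6274, -0.0208, 0.027]
tcp_rot: [0.998, -0.062, 0.002, 0.0]
ft_force: [-0.5, -1.2, 6.2]
grip_width: 0.0529
```

Request:
drive_tool:
  steps: [0,0,0,0,255,0,0,-4,0,255,0,0,-8,0,255,0,0,-12,0,255,0,0,-12,0,255]

```text
time: 5.75
ee_pos: [0.6291, -0.0207, 0.1519]
tcp_rot: [0.998, -0.062, 0.006, -0.0]
ft_force: [1.3, -0.2, -1.7]
grip_width: 0.0529
```

```bash
python3 -c "
from h import *
c,s=np.cos(.1405),np.sin(.1405); f=lambda x,y:(.5085+c*x-s*y,-.3295+s*x+c*y)
print(f(0,.045),f(0,-.043))
plan((*f(0,.045),.14,.1405-np.pi/2),(*f(0,.045),.14,.1405+np.pi/2))"
```

```text
(np.float64(0.5021982807669528), np.float64(-0.2849434254603449)) (np.float64(0.5145216428226894), np.float64(-0.3720762823378927))
at [ 0.6291 -0.0207  0.1519] yaw -0.124 tilt [ 0.0114 -0.0004] q6 1.66 t 5.75 w 0.0529
[np.float64(-9.34), np.float64(27.8), np.float64(1.05)] turn 1.306
[np.float64(-9.34), np.float64(27.8), np.float64(1.05)] turn -1.835
```

Request:
drive_tool:
  steps: [0,0,-3,0,255,-9.3,27.8,-3,1.306,255,-9.3,27.8,-3,1.306,255,-9.3,27.8,-3,1.306,255,-9.3,27.8,-3,1.306,255,-9.3,27.8,-3,1.306,255,-9.3,27.8,-3,1.306,255,-9.3,27.8,-3,1.306,255,-9.3,27.8,-3,1.306,255,-9.3,27.8,-3,1.306,255]

```text
time: 6.75
ee_pos: [0.4986, -0.2855, 0.174]
tcp_rot: [0.753, -0.658, -0.0, -0.0]
ft_force: [0.5, 0.4, -1.6]
grip_width: 0.0531
```

```bash
python3 -c "
from h import *
s=snap('top')
a=robot.trace('top','tray'); print([ (round(x['p'],2),x['rect']) for x in a[:2]])
plan((.5022,-.285,.022,.1405-np.pi/2))"
```

```text
[(0.89, [379.6, 201.9, 475.5, 312.3])]
at [ 0.4989 -0.2851  0.174 ] yaw -1.431 tilt [-0.0002  0.0002] q6 2.48 t 6.85 w 0.053
[np.float64(0.04), np.float64(-0.33), np.float64(15.2)] turn -0.0
```

Request:
drive_tool:
  steps: [0,-0.3,5,0,255,0,-0.3,9,0,255,0,-0.3,12,0,255,0,-0.3,14,0,255,0,-0.3,15.2,0,255,0,-0.3,15.3,0,255,0,-0.3,15.3,0,255,0,-0.3,15.3,0,50,0,-0.3,15.3,0,50,0,-0.3,15.3,0,50]

```text
time: 7.85
ee_pos: [0.5027, -0.2848, 0.0221]
tcp_rot: [0.755, -0.656, 0.001, -0.0]
ft_force: [0.3, -0.9, 0.2]
grip_width: 0.0686
```

Request:
drive_tool:
  steps: [0,0,0,0,50,0,0,-4,0,50,0,0,-9,0,0,0,0,-14,0,0,0,0,-15,0,0]

```text
time: 8.35
ee_pos: [0.5045, -0.2858, 0.1782]
tcp_rot: [0.755, -0.656, 0.005, -0.001]
ft_force: [0.1, 0.1, -0.1]
grip_width: 0.0852
```

```bash
cat > m2.py <<'E'
from h import *
S={n:snap(n) for n in('top','scene')}
for q,p0,z in [('clapper',[.502,-.285,.14],.005),('brush',[.647,.182,1.28],.012)]:
    for n in S:
        for a in robot.trace(n,q)[:1]: print(q,n,round(a['p'],2),a['rect'],*fit([(S[n],a['mask'])],q,p0,z))
plan((.647,.182,.2,1.28-np.pi/2))
E
python3 m2.py
```

```text
clapper top 0.66 [387.6, 221.5, 427.9, 301.2] [ 0.5042 -0.2849  0.1415] 0.191
clapper scene 0.91 [112.2, 247.4, 185.2, 303.2] [ 0.4991 -0.2826  0.1338] 0.078
brush top 0.73 [185.1, 177.5, 245.9, 212.0] [0.6469 0.1809 1.2752] 0.062
brush scene 0.61 [297.7, 182.1, 355.3, 217.9] [0.6523 0.1743 1.3265] 0.155
at [ 0.5012 -0.284   0.169 ] yaw -1.43 tilt [-0.0031  0.0018] q6 2.49 t 8.65 w 0.0853
[np.float64(-44.1), np.float64(-20.96), np.float64(-3.06)] turn -1.139
```

Request:
drive_tool:
  steps: [-38,-18,-2,-1.139,0,-38,-18,-2,-1.139,0,-38,-18,-2,-1.139,0,-38,-18,-2,-1.139,0,-38,-18,-2,-1.139,0,-38,-18,-2,-1.139,0,-38,-18,-2,-1.139,0,-38,-18,-2,-1.139,0,-38,-18,-2,-1.139,0,-38,-18,-2,-1.139,0]

```text
time: 9.65
ee_pos: [0.6269, 0.1197, 0.1889]
tcp_rot: [0.99, -0.144, -0.002, 0.0]
ft_force: [0.2, 0.1, 0.1]
grip_width: 0.0856
```

```bash
cat > m3.py <<'E'
from h import *
s=snap('wrist')
for a in robot.trace('wrist','brush')[:2]:
    print(round(a['p'],2),a['rect'],*fit([(s,a['mask'])],'brush',[.647,.181,1.276],.012))
plan((.647,.181,.1,1.28-np.pi/2),(.647,.181,.036,1.28-np.pi/2))
E
python3 m3.py
```

```text
0.87 [252.0, 37.0, 306.9, 214.4] [0.6467 0.1801 1.2808] 0.059
at [0.6264 0.1167 0.1897] yaw -0.291 tilt [-0.0027 -0.0011] q6 2.05 t 9.75 w 0.0852
[np.float64(0.15), np.float64(-6.76), np.float64(8.96)] turn -0.0
[np.float64(0.16), np.float64(-6.78), np.float64(15.36)] turn -0.0
```

Request:
drive_tool:
  steps: [0.1,-4,2,0,0,0.1,-6.7,5,0,0,0.1,-6.7,10,0,0,0.1,-6.7,14,0,0,0.1,-6.7,15.9,0,0,0.1,-6.7,15.9,0,0,0.1,-6.7,15.9,0,255,0.1,-6.7,15.9,0,255,0.1,-6.7,15.9,0,255,0.1,-6.7,15.9,0,255]

```text
time: 10.75
ee_pos: [0.6486, 0.1809, 0.0348]
tcp_rot: [0.989, -0.145, 0.002, -0.001]
ft_force: [0.8, -1.1, 7.1]
grip_width: 0.045
```

Request:
drive_tool:
  steps: [0,0,0,0,255,0,0,0,0,255,0,0,-4,0,255,0,0,-8,0,255,0,0,-12,0,255,0,0,-15,0,255,0,0,-15,0,255]

```text
time: 11.45
ee_pos: [0.6494, 0.1815, 0.1887]
tcp_rot: [0.989, -0.145, 0.004, -0.002]
ft_force: [-0.1, -0.2, -1.4]
grip_width: 0.0445
```

```bash
python3 -c "
from h import *
plan((.5145,-.372,.19,.1405-np.pi/2))"
```

```text
at [0.6494 0.1815 0.1887] yaw -0.291 tilt [0.0092 0.0026] q6 2.13 t 11.45 w 0.0445
[np.float64(2.96), np.float64(56.9), np.float64(-0.4)] turn 1.139
```

Request:
drive_tool:
  steps: [2.5,45,0,1.139,255,2.5,45,0,1.139,255,2.5,45,0,1.139,255,2.5,45,0,1.139,255,2.5,45,0,1.139,255,2.5,45,0,1.139,255,2.5,45,0,1.139,255,2.5,45,0,1.139,255,2.5,45,0,1.139,255,2.5,45,0,1.139,255]

```text
time: 12.45
ee_pos: [0.54, -0.2625, 0.1812]
tcp_rot: [0.753, -0.658, -0.0, 0.001]
ft_force: [-0.4, 0.4, -1.5]
grip_width: 0.0446
```

```bash
python3 -c "
from h import *
S={n:snap(n) for n in('top','scene')}
for n in S:
    for a in robot.trace(n,'clapper')[:1]: print(n,round(a['p'],2),a['rect'],*fit([(S[n],a['mask'])],'clapper',[.502,-.285,.14],.005))
plan((.5145,-.372,.19,.1405-np.pi/2),(.5145,-.372,.026,.1405-np.pi/2))"
```

```text
top 0.83 [390.3, 226.2, 426.8, 295.6] [ 0.5022 -0.2833  0.1822] 0.758
scene 0.82 [112.1, 246.4, 184.1, 307.2] [ 0.5002 -0.2843  0.124 ] 0.061
at [ 0.542  -0.2566  0.1818] yaw -1.429 tilt [-0.0006  0.0007] q6 2.56 t 12.65 w 0.0444
[np.float64(11.04), np.float64(4.35), np.float64(-0.83)] turn 0.001
[np.float64(11.05), np.float64(4.34), np.float64(15.57)] turn 0.001
```

Request:
drive_tool:
  steps: [5,2,0,0,255,9.5,4,0,0,255,11,4.3,1,0,255,11,4.3,5,0,255,11,4.3,9,0,255,11,4.3,12,0,255,11,4.3,14,0,255,11,4.3,15.2,0,255,11,4.3,15.5,0,255,11,4.3,15.5,0,255]

```text
time: 13.65
ee_pos: [0.5157, -0.371, 0.0278]
tcp_rot: [0.756, -0.655, 0.0, -0.0]
ft_force: [-0.2, -0.6, -1.9]
grip_width: 0.0445
```

Request:
drive_tool:
  steps: [0,0,0.1,0,255,0,0,0.1,0,70,0,0,0.1,0,70,0,0,0.1,0,70,0,0,-4,0,70,0,0,-9,0,0,0,0,-14,0,0,0,0,-16,0,0]

```text
time: 14.45
ee_pos: [0.5163, -0.3734, 0.1932]
tcp_rot: [0.755, -0.656, 0.004, -0.0]
ft_force: [0.4, 0.0, -0.1]
grip_width: 0.0856
```

```bash
python3 -c "
from h import *
S={n:snap(n,n+'2') for n in('top','scene')}
for n in S:
  for q,p,z in (('clapper',[.502,-.285,.14],.005),('brush',[.5145,-.372,.14],.005)):
    for a in robot.trace(n,q)[:1]: print(q,n,round(a['p'],2),a['rect'],*fit([(S[n],a['mask'])],q,p,z))
for a in robot.trace('top','pad0')[:1]: print(*fit([(S['top'],a['mask'])],'pile',[.425,.041,0],0,False))
a=robot.trace('top','board')[0];print(*fit([(S['top'],a['mask'])],'board',[.63,.074,-.09],0))
plan((.425,.041,.2,-.09))"
```

```text
clapper top 0.65 [389.2, 222.6, 424.8, 297.3] [ 0.5037 -0.285   0.1554] 0.059
brush top 0.65 [432.8, 223.8, 461.2, 287.5] [ 0.5161 -0.3693  0.1429] 0.139
clapper scene 0.85 [110.5, 247.1, 185.7, 305.1] [ 0.5006 -0.2841  0.1488] 0.046
brush scene 0.64 [86.4, 272.7, 151.0, 325.4] [ 0.5187 -0.371   0.1317] 0.072
[0.4253 0.04   0.    ] 0.094
[ 0.6301  0.0722 -0.0888] 0.022
at [ 0.5143 -0.3719  0.1853] yaw -1.43 tilt [-0.0026  0.0019] q6 2.37 t 14.85 w 0.0854
[np.float64(-42.13), np.float64(3.05), np.float64(-1.37)] turn -1.34
```

View pics/scene2.png

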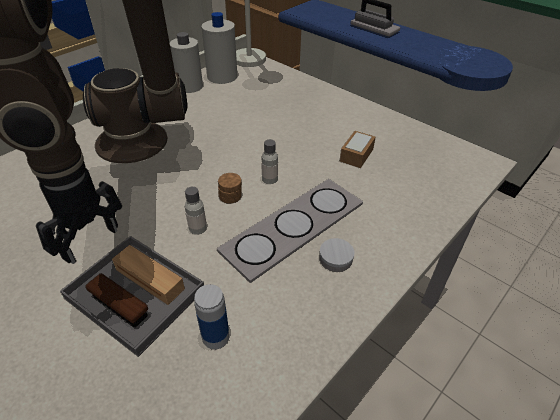

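Step 1 is visibly done: clapper (~150,275) and brush (~117,300) lie flat in the tray; the board is clear and two bottles and the pile (230,188) are untouched. Next, the pads.

Request:
drive_tool:
  steps: [-42.1,3,-1.5,-1.34,0,-42.1,3,-1.5,-1.34,0,-42.1,3,-1.5,-1.34,0,-42.1,3,-1.5,-1.34,0,-42.1,3,-1.5,-1.34,0,-42.1,3,-1.5,-1.34,0,-42.1,3,-1.5,-1.34,0,-42.1,3,-1.5,-1.34,0,-42.1,3,-1.5,-1.34,0,-42.1,3,-1.5,-1.34,0]

```text
time: 15.85
ee_pos: [0.425, 0.0426, 0.2017]
tcp_rot: [0.999, -0.042, -0.001, -0.0]
ft_force: [-0.4, 0.0, -0.1]
grip_width: 0.0853
```

```bash
cat > m4.py <<'E'
from h import *
import sys
s=snap('wrist',sys.argv[1]); sh=sys.argv[2]
for a in robot.trace('wrist','pad0')[:3]:
    print(round(a['p'],2),np.round(a['rect']),a['mask'].sum(),*fit([(s,a['mask'])],sh,[.425,.04,0],0,False))
plan((.425,.04,.1,-.09),(.425,.04,.043,-.09))
E
python3 m4.py w2 pile
```

```text
0.78 [241. 169. 312. 233.] 3389 [0.4255 0.0409 0.    ] 0.119
at [0.4258 0.0405 0.2016] yaw -0.09 tilt [-0.001  -0.0005] q6 1.76 t 15.95 w 0.0857
[np.float64(-0.06), np.float64(0.05), np.float64(10.16)] turn -0.0
[np.float64(-0.06), np.float64(0.05), np.float64(15.86)] turn -0.0
```

View pics/w2.png

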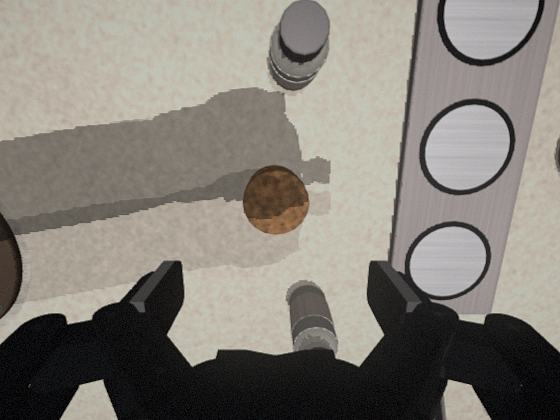

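Request:
drive_tool:
  steps: [0,0,5,0,0,0,0,10,0,0,0,0,14,0,0,0,0,15.8,0,0,0,0,15.8,0,0,0,0,15.8,0,0,0,0,15.8,0,255,0,0,15.8,0,255,0,0,15.8,0,255,0,0,15.8,0,255]

```text
time: 16.95
ee_pos: [0.4276, 0.0401, 0.0466]
tcp_rot: [0.999, -0.045, 0.002, 0.0]
ft_force: [-2.1, -2.5, 8.2]
grip_width: 0.0612
```

Request:
drive_tool:
  steps: [0,0,0,0,255,0,0,0,0,255,0,0,-2,0,255,0,0,-6,0,255,0,0,-11,0,255,0,0,-15,0,255,0,0,-15,0,255]

```text
time: 17.65
ee_pos: [0.4293, 0.0406, 0.2012]
tcp_rot: [0.999, -0.045, 0.006, -0.001]
ft_force: [0.5, -0.0, 0.4]
grip_width: 0.0613
```

```bash
cat >> h.py <<'E'
def rings(s,n='?'):
    """printed ring centres: fit a 100 mm outside circle's projected polygon centre via contours of the bright disc (88 mm)"""
    L=np.c_[[s['image'][:,:,i] for i in range(3)]].mean(0)
    out=[]
    # rectify board plane z=.012, 1 mm per px
    X=np.arange(.5,.76,.001);Y=np.arange(-.18,.32,.001)
    G=np.array([[x,y,.012] for x in X for y in Y]); p=proj(s,G).astype(np.float32).reshape(len(X),len(Y),2)
    im=cv2.remap(s['image'],p[:,:,0],p[:,:,1],cv2.INTER_LINEAR,borderValue=(0,0,0)); g=cv2.cvtColor(im,cv2.COLOR_RGB2GRAY)
    b=cv2.adaptiveThreshold(g,255,cv2.ADAPTIVE_THRESH_MEAN_C,cv2.THRESH_BINARY_INV,31,8)
    for c in cv2.findContours(b,cv2.RETR_CCOMP,cv2.CHAIN_APPROX_NONE)[0]:
        if len(c)<200: continue
        (u,v),(a,d),_=cv2.fitEllipse(c)
        if 78<a<110 and 78<d<110: out.append((round(X[0]+v*.001,4),round(Y[0]+u*.001,4),round(a),round(d)))
    return out
E
python3 - <<'E'
from h import *
for n in('top','wrist'):
    s=snap(n,n+'3'); print(n,rings(s))
    for a in robot.trace(n,'pad0')[:3]: print(round(a['p'],2),np.round(a['rect']),a['mask'].sum())
plan((.6415,.2035,.2,-.09),(.618,-.0555,.2,-.09))
E
```

```text
top [(np.float64(0.6405), np.float64(0.201), 102, 102), (np.float64(0.6405), np.float64(0.2011), 88, 88), (np.float64(0.6288), np.float64(0.0715), 102, 102), (np.float64(0.6289), np.float64(0.0715), 88, 88), (np.float64(0.6172), np.float64(-0.0582), 102, 102), (np.float64(0.6172), np.float64(-0.0582), 88, 88)]
wrist [(np.float64(0.6301), np.float64(0.0733), 100, 100), (np.float64(0.6305), np.float64(0.0733), 88, 89), (np.float64(0.6186), np.float64(-0.0565), 89, 89)]
0.87 [239. 164. 303. 211.] 2077
0.81 [208. 201. 344. 335.] 13901
0.66 [248. 165. 286. 179.] 90
at [0.4257 0.0403 0.1937] yaw -0.09 tilt [-0.0007 -0.0001] q6 1.76 t 17.85 w 0.0609
[np.float64(20.02), np.float64(-18.2), np.float64(-0.64)] turn -0.0
[np.float64(20.01), np.float64(7.81), np.float64(-0.64)] turn -0.0
```

View pics/wrist3.png

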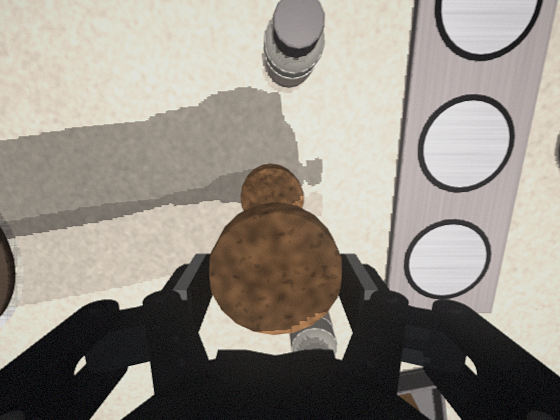

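```bash
cat > m5.py <<'E'
from h import *
S={n:snap(n) for n in('wrist','top')}
plan(); p=robot.state()['ee_pos']
for n in S:
    for a in robot.trace(n,'pad0')[:2]:
        for sh,z in (('pile2',0),('pad',p[2]-.005)): print(n,sh,np.round(a['rect']),*fit([(S[n],a['mask'])],sh,[.4255,.0405,0],z,False))
E
python3 m5.py
```

```text
at [0.4254 0.0402 0.1931] yaw -0.09 tilt [-0.0022 -0.0002] q6 1.76 t 17.95 w 0.0612
wrist pile2 [242. 169. 306. 211.] [0.4252 0.0415 0.    ] 0.697
wrist pad [242. 169. 306. 211.] [0.4276 0.0588 0.    ] 6.789
wrist pile2 [209. 202. 345. 338.] [ 0.4436 -0.0138  0.    ] 0.758
wrist pad [209. 202. 345. 338.] [0.4265 0.0414 0.    ] 0.072
```

Request:
drive_tool:
  steps: [19.9,8.1,0,0,255,19.9,8.1,0,0,255,19.9,8.1,0,0,255,19.9,8.1,0,0,255,19.9,8.1,0,0,255,19.9,8.1,4,0,255,19.9,8.1,8,0,255,19.9,8.1,12,0,255,19.9,8.1,12,0,255]

```text
time: 18.95
ee_pos: [0.6125, -0.0579, 0.0673]
tcp_rot: [0.999, -0.045, -0.006, -0.0]
ft_force: [-1.2, 0.5, -0.5]
grip_width: 0.0612
```

```bash
python3 -c "
from h import *
s=snap('wrist'); p=robot.state()['ee_pos']
print(rings(s))
a=robot.trace('wrist','pad0')[0]; print(np.round(a['rect']),*fit([(s,a['mask'])],'pad',[.617,-.058,0],p[2]-.0045,False))
plan((.617,-.0585,.018,-.09))"
```

```text
[]
[  0.  73.  22. 150.] [ 0.6539 -0.2205  0.    ] 1.0
at [ 0.6164 -0.0582  0.0739] yaw -0.09 tilt [-0.0025  0.0002] q6 1.57 t 19.05 w 0.0612
[np.float64(0.08), np.float64(0.03), np.float64(5.59)] turn 0.0
```

Request:
drive_tool:
  steps: [0.1,0,3,0,255,0.1,0,5,0,255,0.1,0,5.6,0,255,0.1,0,5.6,0,255,0.1,0,5.6,0,255,0.1,0,5.6,0,255,0.1,0,5.6,0,30,0.1,0,5.6,0,30,0.1,0,5.6,0,0,0.1,0,5.6,0,0]

```text
time: 20.05
ee_pos: [0.6181, -0.0583, 0.0184]
tcp_rot: [0.999, -0.045, 0.0, -0.0]
ft_force: [-0.3, -0.0, 0.4]
grip_width: 0.0855
```

Request:
drive_tool:
  steps: [0,0,0,0,0,0,0,-3,0,0,0,0,-8,0,0,0,0,-13,0,0,0,0,-18,0,0,-20,-9.8,-18.5,0,0,-20,-9.8,-18.5,0,0,-20,-9.8,-18.5,0,0,-20,-9.8,-18.5,0,0,-20,-9.8,-18.5,0,0]

```text
time: 21.05
ee_pos: [0.4244, 0.0584, 0.2037]
tcp_rot: [0.999, -0.044, -0.0, -0.0]
ft_force: [0.3, -0.2, 0.1]
grip_width: 0.0855
```

```bash
cat > m6.py <<'E'
from h import *
for n in('wrist','top'):
    s=snap(n,n+'4'); print(n,rings(s))
    for a in robot.trace(n,'pad0')[:3]:
        print(round(a['p'],2),np.round(a['rect']),a['mask'].sum(),'board',*fit([(s,a['mask'])],'pad',[.618,-.057,0],.012,False),'pile',*fit([(s,a['mask'])],'pile2',[.425,.04,0],0,False))
plan((.425,.04,.023,-.09))
E
python3 m6.py
```

```text
wrist [(np.float64(0.6294), np.float64(0.0741), 100, 101), (np.float64(0.6298), np.float64(0.0741), 88, 89)]
0.65 [246. 185. 308. 245.] 2936 board [ 0.6589 -0.3282  0.    ] 1.0 pile [0.4258 0.0404 0.    ] 0.09
0.61 [421. 250. 488. 304.] 2699 board [ 0.6205 -0.0569  0.    ] 0.076 pile [ 0.4733 -0.3294  0.    ] 1.0
0.55 [252. 181. 287. 198.] 106 board [ 0.6589 -0.3282  0.    ] 1.0 pile [0.424  0.0412 0.    ] 29.11
top [(np.float64(0.6405), np.float64(0.201), 102, 102), (np.float64(0.6405), np.float64(0.2011), 88, 88), (np.float64(0.6288), np.float64(0.0714), 102, 102), (np.float64(0.6289), np.float64(0.0714), 88, 88), (np.float64(0.6171), np.float64(-0.0581), 101, 101), (np.float64(0.6173), np.float64(-0.0583), 89, 89)]
0.96 [302. 196. 330. 223.] 552 board [ 0.6191 -0.0585  0.    ] 0.068 pile [0.4631 0.0256 0.    ] 2.068
at [0.4279 0.0574 0.2037] yaw -0.089 tilt [ 0.0016 -0.    ] q6 1.79 t 21.25 w 0.0854
[np.float64(-0.16), np.float64(1.76), np.float64(18.07)] turn 0.001
```

Request:
drive_tool:
  steps: [-0.2,1.75,4,0,0,-0.2,1.75,9,0,0,-0.2,1.75,14,0,0,-0.2,1.75,17,0,0,-0.2,1.75,18.1,0,0,-0.2,1.75,18.1,0,0,-0.2,1.75,18.1,0,255,-0.2,1.75,18.1,0,255,-0.2,1.75,18.1,0,255,-0.2,1.75,18.1,0,255]

```text
time: 22.25
ee_pos: [0.4261, 0.04, 0.0248]
tcp_rot: [0.999, -0.045, 0.002, -0.0]
ft_force: [-0.4, -0.4, 5.7]
grip_width: 0.0616
```

Request:
drive_tool:
  steps: [0,0,0,0,255,0,0,0,0,255,0,0,-2,0,255,0,0,-6,0,255,0,0,-11,0,255,0,0,-16,0,255,0,0,-17,0,255,0,0,-17,0,255]

```text
time: 23.05
ee_pos: [0.426, 0.0402, 0.1958]
tcp_rot: [0.999, -0.045, 0.004, -0.0]
ft_force: [1.1, -0.2, -0.8]
grip_width: 0.0614
```

```bash
cat > m7.py <<'E'
from h import *
s=snap('wrist','w7'); print(rings(s)); p=robot.state()['ee_pos']
for a in robot.trace('wrist','pad0')[:3]:
    print(round(a['p'],2),np.round(a['rect']),a['mask'].sum(),'hand',*fit([(s,a['mask'])],'pad',[p[0],p[1],0],p[2]-.0045,False),'low',*fit([(s,a['mask'])],'pad',[.425,.04,0],0,False))
plan((.641,.202,.07,-.09))
E
python3 m7.py
```

```text
[(np.float64(0.63), np.float64(0.0733), 100, 101), (np.float64(0.6303), np.float64(0.0733), 88, 89), (np.float64(0.6184), np.float64(-0.0564), 89, 89)]
0.81 [209. 207. 342. 339.] 14079 hand [0.4265 0.0396 0.    ] 0.034 low [ 0.4256 -0.0089  0.    ] 0.805
0.7 [243. 163. 303. 212.] 2150 hand [0.4265 0.0594 0.    ] 6.224 low [0.4243 0.0413 0.    ] 0.361
0.69 [424. 236. 492. 293.] 2917 hand [ 0.4618 -0.1224  0.    ] 1.0 low [ 0.4733 -0.3294  0.    ] 1.0
at [0.424 0.04  0.192] yaw -0.09 tilt [0.0003 0.    ] q6 1.75 t 23.15 w 0.0614
[np.float64(20.15), np.float64(-18.08), np.float64(12.21)] turn 0.0
```

Request:
drive_tool:
  steps: [20.1,-18.1,0,0,255,20.1,-18.1,0,0,255,20.1,-18.1,0,0,255,20.1,-18.1,0,0,255,20.1,-18.1,0,0,255,20.1,-18.1,0,0,255,20.1,-18.1,4,0,255,20.1,-18.1,8,0,255,20.1,-18.1,12,0,255,20.1,-18.1,12,0,255]

```text
time: 24.15
ee_pos: [0.6352, 0.2006, 0.0632]
tcp_rot: [0.999, -0.045, -0.007, 0.003]
ft_force: [-1.0, -0.2, -0.8]
grip_width: 0.0613
```

```bash
python3 -c "
from h import *
plan((.641,.202,.018,-.09))"
```

```text
at [0.6352 0.2006 0.0632] yaw -0.09 tilt [-0.0144 -0.0046] q6 1.97 t 24.15 w 0.0613
[np.float64(0.63), np.float64(-0.22), np.float64(4.51)] turn 0.0
```

Request:
drive_tool:
  steps: [0,0,0,0,255,0,0,3,0,255,0,0,5,0,255,0,0,5.4,0,255,0,0,5.4,0,255,0,0,5.4,0,255,0,0,5.4,0,255]

```text
time: 24.85
ee_pos: [0.6418, 0.2026, 0.0204]
tcp_rot: [0.999, -0.045, 0.001, -0.001]
ft_force: [0.3, 0.1, 0.1]
grip_width: 0.0614
```

```bash
python3 -c "
from h import *
plan((.641,.202,.018,-.09))"
```

```text
at [0.6418 0.2026 0.0204] yaw -0.09 tilt [0.0029 0.0009] q6 1.97 t 24.85 w 0.0614
[np.float64(-0.07), np.float64(0.06), np.float64(0.24)] turn -0.0
```

Request:
drive_tool:
  steps: [0,0,0.25,0,255,0,0,0.25,0,255,0,0,0.25,0,30,0,0,0.25,0,30,0,0,0.25,0,0,0,0,0.25,0,0,0,0,-3,0,0,0,0,-8,0,0,0,0,-13,0,0,0,0,-18,0,0]

```text
time: 25.85
ee_pos: [0.6401, 0.202, 0.2]
tcp_rot: [0.999, -0.045, -0.0, 0.0]
ft_force: [0.5, -0.5, 0.1]
grip_width: 0.0851
```

Request:
drive_tool:
  steps: [0,0,-4,0,0,-18.4,5.1,-6,0,0,-18.4,5.1,-6,0,0,-18.4,5.1,-6,0,0,-18.4,5.1,-6,0,0,-18.4,5.1,-6,0,0,-18.4,5.1,-6,0,0,-18.4,5.1,-6,0,0]

```text
time: 26.65
ee_pos: [0.4536, 0.1681, 0.2582]
tcp_rot: [0.999, -0.045, 0.0, -0.0]
ft_force: [1.0, 0.5, 0.6]
grip_width: 0.0856
```

```bash
cat > m8.py <<'E'
from h import *
SH['cap']=cyl(.032,.103,.13)
for n in('top','wrist'):
    s=snap(n,n+'8'); print(n,rings(s))
    for a in robot.trace(n,'pad0')[:3]:
        for g in ([.618,-.058,0],[.641,.202,0]): 
            f=fit([(s,a['mask'])],'pad',g,.012,False)
            if f[1]<.3: print('pad',*f)
    for a in robot.trace(n,'bottle0')[:3]:
        for g in ([.4535,.168,0],[.4535,-.1026,0]):
            f=fit([(s,a['mask'])],'bottle',g,0,False)
            if f[1]<.4: print('bottle',*f,np.round(a['rect']))
plan((.4535,.168,.1,-.09))
E
python3 m8.py
```

```text
top [(np.float64(0.6405), np.float64(0.2009), 102, 102), (np.float64(0.6405), np.float64(0.2011), 89, 89), (np.float64(0.6288), np.float64(0.0715), 102, 102), (np.float64(0.6289), np.float64(0.0715), 88, 88), (np.float64(0.617), np.float64(-0.0581), 101, 102), (np.float64(0.6173), np.float64(-0.0583), 89, 89)]
pad [0.6414 0.201  0.    ] 0.052
pad [ 0.6183 -0.0579  0.    ] 0.142
bottle [ 0.4527 -0.1012  0.    ] 0.194 [326. 267. 348. 288.]
wrist [(np.float64(0.6423), np.float64(0.2028), 100, 100), (np.float64(0.6427), np.float64(0.2029), 89, 89), (np.float64(0.6309), np.float64(0.073), 88, 89)]
pad [0.6421 0.2026 0.    ] 0.062
bottle [0.4544 0.1703 0.    ] 0.05 [254. 165. 299. 223.]
at [0.4533 0.168  0.2577] yaw -0.09 tilt [-0.0011 -0.0004] q6 2.02 t 26.95 w 0.0856
[np.float64(0.04), np.float64(-0.01), np.float64(15.77)] turn -0.0
```

View pics/wrist8.png

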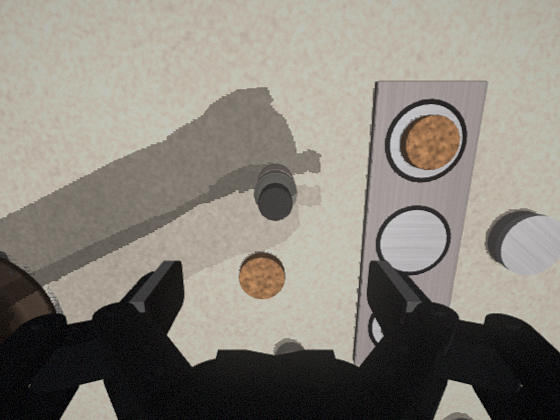

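Request:
drive_tool:
  steps: [0,-0.1,5,0,0,0,-0.1,9,0,0,0,-0.1,12,0,0,0,-0.1,14.5,0,0,0,-0.1,15.2,0,0,0,-0.1,15.2,0,0,0,-0.1,15.2,0,255,0,-0.1,15.2,0,255,0,-0.1,15.2,0,255,0,-0.1,15.2,0,255]

```text
time: 27.95
ee_pos: [0.4536, 0.1692, 0.1075]
tcp_rot: [0.999, -0.045, 0.001, -0.0]
ft_force: [3.9, 0.1, 1.2]
grip_width: 0.0299
```

Request:
drive_tool:
  steps: [0,0,0,0,255,0,0,0,0,255,0,0,0,0,255,0,0,-1,0,255,0,0,-3,0,255,0,0,-5,0,255,0,0,-7,0,255,0,0,-8,0,255,0,0,-8,0,255]

```text
time: 28.85
ee_pos: [0.4534, 0.1692, 0.1877]
tcp_rot: [0.999, -0.045, 0.001, -0.0]
ft_force: [-0.5, 0.5, -1.5]
grip_width: 0.0302
```

```bash
cat > m9.py <<'E'
from h import *
import sys
p=robot.state()['ee_pos']
for n in('wrist','scene','top'):
    s=snap(n,n+sys.argv[1])
    for a in robot.trace(n,'bottle0')[:3]:
        for dz in (.106,):
            f=fit([(s,a['mask'])],'bottle',p,p[2]-dz,False)
            if f[1]<.6: print(n,'hand',*f,np.round(a['rect']))
        print(n,np.round(a['rect']),round(a['p'],2))
plan((.6415,.202,.19,-.09),(.6185,-.0575,.19,-.09))
E
python3 m9.py 9
```

```text
wrist hand [0.4542 0.1713 0.    ] 0.091 [235. 188. 318. 323.]
wrist [235. 188. 318. 323.] 0.75
wrist [372.  73. 532. 404.] 0.45
scene [217. 178. 361. 283.] 0.63
scene hand [0.4523 0.1691 0.    ] 0.24 [260. 116. 282. 164.]
scene [260. 116. 282. 164.] 0.61
scene [184. 184. 208. 234.] 0.55
top [324. 270. 347. 288.] 0.59
top hand [0.423  0.0397 0.    ] 0.308 [258. 277. 286. 301.]
top [258. 277. 286. 301.] 0.46
at [0.4523 0.1687 0.1853] yaw -0.09 tilt [-0.0017 -0.0006] q6 2.02 t 29.15 w 0.0301
[np.float64(18.54), np.float64(-5.01), np.float64(-0.5)] turn -0.0
[np.float64(18.59), np.float64(21.04), np.float64(-0.48)] turn -0.0
```

View pics/scene9.png

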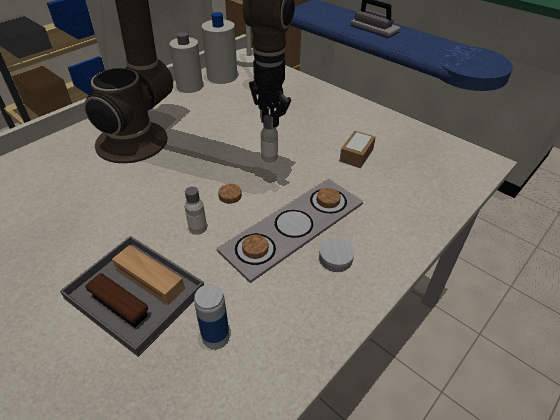

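Request:
drive_tool:
  steps: [2,-0.5,0,0,255,5,-1.3,0,0,255,8.5,-2.3,0,0,255,12,-3.2,0,0,255,15.5,-4.1,0,0,255,17.5,-4.6,0,0,255,18.4,-4.9,0,0,255,18.4,-4.9,0,0,255,18.4,-4.9,2,0,255,18.4,-4.9,3,0,255]

```text
time: 30.15
ee_pos: [0.639, 0.201, 0.1552]
tcp_rot: [0.999, -0.045, -0.001, 0.0]
ft_force: [-1.0, 0.4, -1.7]
grip_width: 0.0306
```

```bash
cat > m10.py <<'E'
from h import *
import sys
t=np.array([float(v) for v in sys.argv[1:4]]); p=robot.state()['ee_pos']
for n in('wrist','top'):
    s=snap(n)
    for a in robot.trace(n,'bottle0')[:3]:
        f=fit([(s,a['mask'])],'bottle',p,p[2]-.106,False)
        if f[1]<.6: print(n,'bottle',*f,np.round(a['rect']))
plan((*t,-.09))
E
python3 m10.py .641 .2012 .139
```

```text
wrist bottle [0.6398 0.2032 0.    ] 0.107 [235. 184. 313. 321.]
at [0.6397 0.2011 0.1567] yaw -0.09 tilt [-0.0004 -0.0001] q6 1.97 t 30.35 w 0.0301
[np.float64(0.13), np.float64(-0.02), np.float64(1.77)] turn 0.0
```

Request:
drive_tool:
  steps: [0.15,0,0.8,0,255,0.15,0,1.4,0,255,0.15,0,1.7,0,255,0.15,0,1.7,0,255,0.15,0,1.7,0,255,0.15,0,1.7,0,255]

```text
time: 30.95
ee_pos: [0.642, 0.2011, 0.1396]
tcp_rot: [0.999, -0.045, 0.0, -0.0]
ft_force: [-0.6, -0.1, 1.5]
grip_width: 0.0299
```

```bash
python3 m10.py .641 .2012 .139; python3 -c "
from h import *
print(robot.state()['ft_force'])"
```

```text
wrist bottle [0.6426 0.2035 0.    ] 0.105 [239. 187. 318. 319.]
at [0.6421 0.2011 0.1396] yaw -0.09 tilt [0.0004 0.0002] q6 1.96 t 31.15 w 0.03
[np.float64(-0.11), np.float64(-0.0), np.float64(0.06)] turn -0.0
[-1.58273102  0.28126524  3.10271757]
```

Request:
drive_tool:
  steps: [0,0,0,0,190,0,0,0,0,150,0,0,0,0,100,0,0,0,0,50,0,0,0,0,0,0,0,0,0,0,0,0,-3,0,0,0,0,-7,0,0,0,0,-12,0,0,0,0,-12,0,0]

```text
time: 32.15
ee_pos: [0.6439, 0.2017, 0.2675]
tcp_rot: [0.999, -0.045, 0.006, -0.002]
ft_force: [1.7, -0.2, 0.1]
grip_width: 0.0856
```

Request:
drive_tool:
  steps: [-16,31.8,0,0,0,-16,31.8,0,0,0,-16,31.8,0,0,0,-16,31.8,0,0,0,-16,31.8,0,0,0,-16,31.8,0,0,0,-16,31.8,0,0,0,-16,31.8,0,0,0,-16,31.8,0,0,0,-16,31.8,0,0,0]

```text
time: 33.15
ee_pos: [0.4545, -0.1009, 0.2594]
tcp_rot: [0.999, -0.045, 0.0, -0.0]
ft_force: [-0.0, 0.1, 0.4]
grip_width: 0.0855
```

```bash
cat > m11.py <<'E'
from h import *
for n in('top','wrist','scene'):
    s=snap(n,n+'11')
    for a in robot.trace(n,'pad0')[:3]:
        f=fit([(s,a['mask'])],'pad',[.618,-.058,0],.012,False)
        if f[1]<.3: print(n,'pad',*f)
    for a in robot.trace(n,'bottle0')[:4]:
        for g,z in (([.641,.202,0],.032),([.4535,-.1026,0],0)):
            f=fit([(s,a['mask'])],'bottle',g,z,False)
            if f[1]<.4: print(n,'bottle',z,*f,np.round(a['rect']))
plan((.4535,-.102,.106,-.09))
E
python3 m11.py
```

```text
top pad [ 0.6207 -0.0585  0.    ] 0.056
top bottle 0.032 [0.6407 0.1999 0.    ] 0.126 [196. 182. 219. 204.]
wrist pad [ 0.6186 -0.057   0.    ] 0.072
wrist bottle 0 [ 0.4542 -0.1004  0.    ] 0.024 [255. 164. 296. 225.]
scene pad [ 0.6155 -0.0554  0.    ] 0.178
scene bottle 0.032 [0.6399 0.2028 0.    ] 0.097 [320. 152. 342. 203.]
scene bottle 0 [ 0.45   -0.0999  0.    ] 0.125 [186. 189. 208. 233.]
at [ 0.4543 -0.1008  0.2591] yaw -0.089 tilt [-0.0003  0.0001] q6 1.44 t 33.6 w 0.0855
[np.float64(-0.06), np.float64(0.12), np.float64(15.31)] turn 0.001
```

Request:
drive_tool:
  steps: [0,0,5,0,0,0,0,9,0,0,0,0,12,0,0,0,0,14.5,0,0,0,0,15.3,0,0,0,0,15.3,0,0,0,0,15.3,0,255,0,0,15.3,0,255,0,0,15.3,0,255,0,0,15.3,0,255]

```text
time: 34.6
ee_pos: [0.4546, -0.1015, 0.1074]
tcp_rot: [0.999, -0.045, 0.001, 0.0]
ft_force: [-1.7, 0.2, 7.2]
grip_width: 0.0299
```

Request:
drive_tool:
  steps: [0,0,0,0,255,0,0,0,0,255,0,0,0,0,255,0,0,-1,0,255,0,0,-3,0,255,0,0,-5,0,255,0,0,-7,0,255,0,0,-8,0,255,0,0,-8,0,255]

```text
time: 35.5
ee_pos: [0.4549, -0.1015, 0.1878]
tcp_rot: [0.999, -0.045, 0.001, 0.0]
ft_force: [-0.6, 1.0, -3.1]
grip_width: 0.0301
```

```bash
python3 m10.py .6185 -.0575 .186
```

```text
wrist bottle [ 0.4549 -0.0997  0.    ] 0.093 [237. 186. 314. 323.]
at [ 0.4534 -0.1011  0.1852] yaw -0.09 tilt [-0.0018  0.0004] q6 1.44 t 35.7 w 0.03
[np.float64(16.05), np.float64(-5.83), np.float64(-0.11)] turn 0.0
```

Request:
drive_tool:
  steps: [2,-0.7,0,0,255,5,-1.8,0,0,255,8.5,-3,0,0,255,12,-4.3,0,0,255,14.5,-5.2,0,0,255,16,-5.7,0,0,255,16,-5.7,0,0,255,16,-5.7,1,0,255,16,-5.7,2.5,0,255,16,-5.7,3,0,255]

```text
time: 36.7
ee_pos: [0.6165, -0.0591, 0.154]
tcp_rot: [0.999, -0.045, -0.002, -0.0]
ft_force: [-1.0, 0.1, -2.8]
grip_width: 0.0299
```

```bash
python3 m10.py .6185 -.0577 .139
```

```text
wrist bottle [ 0.6167 -0.0575  0.    ] 0.089 [239. 183. 312. 324.]
at [ 0.618  -0.0591  0.1566] yaw -0.09 tilt [ 0.0001 -0.0001] q6 1.57 t 36.9 w 0.0304
[np.float64(0.03), np.float64(-0.15), np.float64(1.76)] turn -0.0
```

Request:
drive_tool:
  steps: [0.1,-0.1,0.8,0,255,0.1,-0.1,1.4,0,255,0.1,-0.1,1.7,0,255,0.1,-0.1,1.7,0,255,0.1,-0.1,1.7,0,255,0.1,-0.1,1.7,0,255]

```text
time: 37.5
ee_pos: [0.6196, -0.058, 0.1396]
tcp_rot: [0.999, -0.045, 0.0, -0.0]
ft_force: [-0.8, 0.1, 1.7]
grip_width: 0.0301
```

```bash
python3 m10.py .6185 -.0577 .139; python3 -c "
from h import *
print(robot.state()['ft_force'])"
```

```text
wrist bottle [ 0.6196 -0.0561  0.    ] 0.099 [239. 184. 310. 321.]
at [ 0.6196 -0.058   0.1396] yaw -0.09 tilt [ 0.0003 -0.    ] q6 1.57 t 37.7 w 0.0297
[np.float64(-0.12), np.float64(-0.02), np.float64(0.06)] turn 0.0
[-1.34751721  0.45112757  3.96560519]
```

Touching the pad and centred; releasing and retreating (clear of top-view line of sight).

Request:
drive_tool:
  steps: [0,0,0,0,190,0,0,0,0,150,0,0,0,0,100,0,0,0,0,50,0,0,0,0,0,0,0,0,0,0,0,0,-3,0,0,0,0,-7,0,0,0,0,-12,0,0,0,0,-12,0,0]

```text
time: 38.7
ee_pos: [0.6217, -0.0582, 0.267]
tcp_rot: [0.999, -0.045, 0.006, 0.0]
ft_force: [0.2, -0.0, 0.9]
grip_width: 0.0852
```

Request:
drive_tool:
  steps: [-25,10,-1,0,0,-25,10,-1,0,0,-25,10,-1,0,0,-25,10,-1,0,0,-25,10,-1,0,0,-25,10,-1,0,0,-25,10,-1,0,0,-25,10,-1,0,0]

```text
time: 39.5
ee_pos: [0.3624, -0.1353, 0.2695]
tcp_rot: [0.999, -0.045, 0.001, 0.0]
ft_force: [0.7, 0.3, 0.2]
grip_width: 0.0855
```

```bash
cat > m12.py <<'E'
from h import *
for n in('top','scene'):
    s=snap(n,n+'12'); 
    if n=='top': print(rings(s))
    for q,g,z,sh in [('pad0',[.619,-.058,0],.012,'pad'),('pad0',[.641,.202,0],.012,'pad'),('bottle0',[.641,.201,0],.032,'bottle'),('bottle0',[.619,-.058,0],.032,'bottle'),('clapper',[.502,-.285,.14],.005,'clapper'),('brush',[.5145,-.372,.14],.005,'brush'),('starch',[.72,-.277,0],0,'starch'),('pintin',[.776,.06,0],0,'pintin')]:
        for a in robot.trace(n,q)[:4]:
            f=fit([(s,a['mask'])],sh,g,z,sh in('clapper','brush'))
            if f[1]<.45: print(n,q,*f)
E
python3 m12.py
```

```text
[(np.float64(0.6402), np.float64(0.2008), 96, 97), (np.float64(0.6289), np.float64(0.0715), 102, 102), (np.float64(0.6289), np.float64(0.0715), 88, 88), (np.float64(0.6168), np.float64(-0.0579), 100, 102), (np.float64(0.617), np.float64(-0.0581), 88, 89)]
top bottle0 [0.6415 0.1995 0.    ] 0.158
top bottle0 [ 0.6182 -0.0593  0.    ] 0.123
top clapper [ 0.5017 -0.2854  0.1463] 0.033
top brush [ 0.5157 -0.3698  0.1442] 0.05
top starch [ 0.7214 -0.2768  0.    ] 0.076
top pintin [0.7774 0.0595 0.    ] 0.05
scene pad0 [0.4279 0.0347 0.    ] 0.195
scene bottle0 [0.641  0.2022 0.    ] 0.087
scene bottle0 [ 0.6161 -0.0568  0.    ] 0.087
scene clapper [ 0.5002 -0.2838  0.13  ] 0.057
scene brush [ 0.5183 -0.372   0.1327] 0.06
scene starch [ 0.7217 -0.2779  0.    ] 0.057
scene pintin [0.7739 0.0617 0.    ] 0.039
```

View pics/scene12.png

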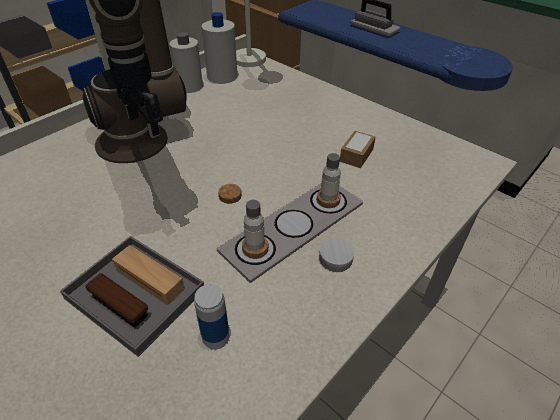

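View pics/top12.png

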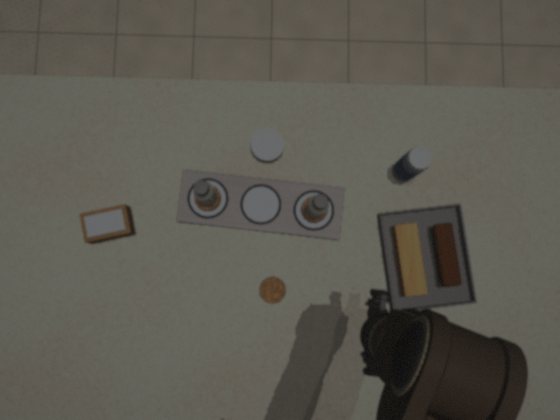

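Both bottles stand on their pads inside the end rings at top-view (206,197) and (315,210). The tools are in the tray (410,260) and (447,255), and nothing else has moved. Handing in.

```bash
python3 -c "
from h import *
print(robot.close_job())"
```

```text
the job is handed in; nothing more can be done
None
```

The job is handed in; it took about 40 s of robot time. The hand-in gives no verdict, so what follows is from my own last pictures.

**What I did:** I cleared the clapper and then the brush off the board and laid both flat in the tool tray. I then laid one cork pad in each of the two end rings and stood a bottle on each. Only two bottles were present, so the third pad stays on the table.

**Last checks:**
- **Pads:** both sat within about 2 mm of their ring centres in most fits, with one at about 3.5 mm. They were measured before each bottle came down, because the bottles then hid them from the top camera.
- **Bottles:** both stand upright and centred to roughly 1–3 mm on their pads, going by the top and scene cameras.
- **Tools:** the clapper and brush lie flat inside the tray, well clear of its walls.
- **Bystanders:** the aerosol can and pin tin are where they started, to within about 1–2 mm. The tag box shows no movement in the pictures, though I didn't re-measure it. The gripper is open and touching nothing.

**Disagreements:** no check failed. The cameras differ by 2–3 mm in absolute position, which is within the allowed margins, so I compared each bottle with its pad in the same camera. One late scene-camera reading for the pads came out at the spare pad on the table, so I ignored it.

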